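# Put the sample cups away in the dry-storage canister

## Robot

A 6-joint arm with a two-finger parallel gripper is mounted at the origin on the work surface. World frame = base frame: x ahead of the robot, y to its left, z up, the work surface at z = 0. Lengths are in m, angles in rad, forces in N, time in s.
With the tool pointing down it reaches from about 0.425 to 0.95 m from the base axis. Payload 3.5 kg.
Tool frame: the origin (TCP) lies between the finger pads; the fingertips stand 19 mm ahead of it and the grasp point (between the pads) is the TCP; z points along the fingers, y is the line along which they close (so a half turn about z gives the same grasp; the last joint's range is limited). The gripper opens to 85 mm and grips with 20 to 120 N. Pads are 22 mm wide; open, the fingers measure 114 mm over their backs; the gripper's body (76 mm by 85 mm) begins 54 mm behind the grasp point. The pads swing forward as they close: fully open they stand 13 mm farther back than shut.
Start: joints at [-1.296, 0.286, 1.577, -0, 1.279, -0.15], TCP at [0.278, -0.615, 0.25] pointing down, gripper open.
Joint ranges: [-2.77, 2.77], [-0.9, 2.22], [0.21, 2.48], [-1.53, 4.67], [0.24, 2.81], [-2.84, 2.84]. Speed limits (rad/s): [2.79, 2.79, 3.14, 3.14, 3.14, 3.14].

## Interface

Orientations are given as a unit quaternion [x, y, z, w].
In Python, from plant import monitor, eyes, ctrl gives the robot as it stands.
- The arm moves only by the shell command python3 -m handwheel 'ROWS' [FORCE]. ROWS is JSON, a list of rows, each a list of 7 numbers: the shift along the tool's x, y, z in units of 40 cm (1.0 is 40 cm), then the turn, a rotation vector about the tool's x, y, z in units of pi rad (1.0 is pi rad), then the opening, from -1 (shut) to 1 (fully open). A call has 1 to 12 rows; each row is the pose to reach, as a shift and turn from the pose commanded when the call began, along the tool's axes at that moment, turning the shorter way round; what a row does not reach only later rows make up. A row lasts 1/8 s, in which the tool goes at most 62.5 mm and 10.7 degrees, less where a joint would pass 70% of its speed; a pose out of reach is approached as far as the arm can. A call with a number of a shift or a turn outside -1 to 1 is refused whole. A call with a gripper value outside its range is refused whole. The fingers move at their own pace and stop on an object; FORCE is the grip in N (left out, the last holds). Time passes only in rows, so rows that repeat a pose let the fingers close. It gives the time, the measured TCP pose, the force, the opening and the grip force at its end, in the units of the state.
- monitor.get_state(): the state, without advancing time (a new reading comes with each control period).
- eyes.read_camera(name): name is "scene" or "side" or "wrist"; returns the picture (400x640x3 uint8, red, green, blue); there is no depth.
- eyes.camera_params(name): a dict with "K" (3x3 intrinsics, pixels), "R" (3x3) and "t" (3): a world point X has camera coordinates R X + t. Camera axes: x right, y down, z forward; pixel columns grow to the right and rows downward; lengths in m; the calibration is good to about 2 mm. A picture is of the moment at which its call begins: read the wrist's pose just before it. camera_params takes no time and is no camera call; for the wrist camera it gives the pose at the moment of the call.
- ctrl.sign_off(): hands the job in; it is judged then, once.
The state is a dict: "time": time; "qpos": joint angles; "dq": joint speeds; "joint_efforts": joint torques, N m; "eef_pos": TCP position; "tcp_rot": TCP orientation; "contact_force": force on the tool from outside, world axes, zero at the start; "wrist_torque": the same for the moment, N m; "opening": opening from 0.0 (shut) to 1.0 (fully open); "finger_force": force on a finger pad.
Only numpy, scipy, OpenCV 4.12 (cv2) and the standard library are available. Lean on these libraries where they do the work, as an engineer would, in place of code of your own. Each camera call takes 0.05 s, during which the arm holds its last target. There are 200 camera calls.

## Task

Put the steel sample cups away in the dry-storage canister: pull the vent knob at its foot out to its stop and leave it out, lift off the loosely laid lid and set it aside on the bench, then nest all the cups upright one inside the other as a single stack standing on the canister's floor, roughly in the middle. Put the lid back and press it down past its spring catches until it sits flat on the rim all round, and only then push the vent knob fully home. Leave the meter, the sensor and the bottle where they stand.

Things in the scene. Friction and masses are not known exactly. Their poses are not given: they have to be found in the camera images.
- canister: White round canister fixed to the bench, open at the top: 151 mm outside, bore 140 mm, inner floor 10 mm and rim 112 mm above the bench. Origin: centre of the underside, on the bench; z up. A metal valve block, 40 mm wide and 46 mm tall, stands at its foot on its -x side, front face 118 mm from the axis; the vent knob comes out of that face.
- canister_rim (a point): Centre of the canister's mouth, at rim height. Four spring balls (catches) stick 6 mm into the bore just below the rim, leaving 129 mm between facing pairs. A lid laid on rests loose on them, its origin about 104 mm above the bench; pressed at its centre with about 12 to 16 N it snaps past them and its plate lies on the rim, origin at 92 mm.
- vent_knob (a joint): Vent knob, a slide along the canister's own -x direction, in m: 0 is home (closed), 0.030 is out at the stop (open). A spring detent holds it at either end, with its hump half-way; about 5 N takes it over.
- vent_grip (a point): Centre of the vent knob: black horizontal cylinder, 28 mm across, 22 mm long, its axis along the canister's x axis, 32 mm above the bench; moves with the knob. At home it is 151 mm from the canister's axis, with 22 mm of thin shaft between knob and valve block. Its axes are the canister's: pull towards -x.
- lid: Grey round lid, 180 g, at first laid loose on the canister. Origin: centre of its underside; z up. Top plate 160 mm across, 20 to 26 mm above the origin; below it a hollow plug, 112 mm inside: outside a cone from 121 mm across at the bottom to a bead of 136 mm at 8 to 10 mm. On top a black round knob 30 mm across, 26 to 58 mm above the origin. Four nested cups fit beneath it.
- cup0: Steel sample cup, one of four alike of which two to four are there, about 90 g, standing upright on the bench. 50 mm tall; conical, 31 mm across at the foot and 58 mm at the top, with a straight collar 61 mm across over the topmost 12 mm; 2 mm walls, solid bottom 15 mm thick. Nested in another it stands 15 mm higher, loose by 1 to 2 mm. Origin: centre of its underside; z up through the mouth.
- cup1: Steel sample cup, one of four alike of which two to four are there, about 90 g, standing upright on the bench. 50 mm tall; conical, 31 mm across at the foot and 58 mm at the top, with a straight collar 61 mm across over the topmost 12 mm; 2 mm walls, solid bottom 15 mm thick. Nested in another it stands 15 mm higher, loose by 1 to 2 mm. Origin: centre of its underside; z up through the mouth.
- cup2: Steel sample cup, one of four alike of which two to four are there, about 90 g, standing upright on the bench. 50 mm tall; conical, 31 mm across at the foot and 58 mm at the top, with a straight collar 61 mm across over the topmost 12 mm; 2 mm walls, solid bottom 15 mm thick. Nested in another it stands 15 mm higher, loose by 1 to 2 mm. Origin: centre of its underside; z up through the mouth.
- cup3: Steel sample cup, one of four alike of which two to four are there, about 90 g, standing upright on the bench. 50 mm tall; conical, 31 mm across at the foot and 58 mm at the top, with a straight collar 61 mm across over the topmost 12 mm; 2 mm walls, solid bottom 15 mm thick. Nested in another it stands 15 mm higher, loose by 1 to 2 mm. Origin: centre of its underside; z up through the mouth.
- meter: Bystander: blue handheld meter lying flat, 150 x 85 x 34 mm; origin at the centre of its underside.
- sensor: Bystander: black square sensor head on a stand, 70 x 66 mm, 106 mm tall; origin at the centre of its underside.
- rinse: Bystander: white rinse bottle, 48 mm across, 110 mm tall; origin at the centre of its underside.
Mind the look-alikes: they are no part of the job. There is more than one size of the canister; the job needs the larger.

How it is judged:
By the outcome, as a careful person would: the job done as asked, in the order asked, and still so for the second after the job is handed in, with the robot touching nothing.
Of cup0, cup1, cup2, cup3 only 2 to 4 are there at a start; the rules pass over those that are not, and their reading is None.
At some moment in a run one of lid may be knocked a few centimetres aside while the robot is not near it.
It also fails if it takes over 208 s, if anything falls off the work surface, if the arm or the gripper's body presses on something with over 40 N, if the wrist force passes 120 N, or if a joint passes its speed limit or range.

## Working session

There is one attempt and no reset: what is moved stays moved. The work goes in short steps, Python scripts to look and compute and a shell command to move; the robot and the scene stay as the last step left them, time stands still between calls to the robot, and variables do not carry over. Pictures are saved under pics/ and viewed, at most 17 in all, crops included, and the job is handed in when it is done.

```bash
ls; mkdir -p pics; cat > h.py <<'E'
import numpy as np,cv2
from plant import monitor,eyes,ctrl
def snap(n,f):
    P=eyes.camera_params(n); im=eyes.read_camera(n); cv2.imwrite('pics/'+f,im[:,:,::-1]); np.savez('pics/'+f[:-4]+'.npz',im=im,**{k:np.array(P[k]) for k in 'KRt'}); return im,P
def ray(P,uv):
    K,R,t=[np.array(P[k],float) for k in 'KRt']; d=R.T@np.linalg.inv(K)@np.array([uv[0],uv[1],1.]); return -R.T@t,d
def onz(P,uv,z):
    c,d=ray(P,uv); return c+d*(z-c[2])/d[2]
def tri(P1,a,P2,b):
    c1,d1=ray(P1,a);c2,d2=ray(P2,b); s=np.linalg.lstsq(np.c_[d1,-d2],c2-c1,rcond=None)[0]
    p,q=c1+d1*s[0],c2+d2*s[1]; return (p+q)/2,np.linalg.norm(p-q)
def proj(P,X):
    K,R,t=[np.array(P[k],float) for k in 'KRt']; x=K@(R@np.array(X)+t); return x[:2]/x[2]
def load(f):
    return dict(np.load('pics/'+f+'.npz'))
def st():
    s=monitor.get_state(); print(s['time'],np.round(s['eef_pos'],4),np.round(s['tcp_rot'],4),np.round(s['qpos'],3),np.round(s['contact_force'],1),s['opening'],s['finger_force']); return s
E
python3 - <<'E'
from h import *
st()
for n in('scene','side','wrist'):
    im,P=snap(n,n+'0.png'); print(n,np.round(P['K'],1).tolist(),np.round(-np.array(P['R']).T@P['t'],3))
E
```

```text
pics
0.0 [ 0.278  -0.6144  0.2489] [ 9.775e-01  2.108e-01 -1.000e-04 -1.200e-03] [-1.296  0.287  1.578  0.     1.279 -0.15 ] [ 0.3 -0.4 -0.4] 1.000280989707358 0.0
scene [[517.0, 0.0, 327.1], [0.0, 517.0, 196.4], [0.0, 0.0, 1.0]] [1.482 0.04  0.884]
side [[380.7, 0.0, 319.2], [0.0, 380.7, 206.1], [0.0, 0.0, 1.0]] [0.322 0.763 0.89 ]
wrist [[309.7, 0.0, 320.0], [0.0, 309.7, 204.1], [0.0, 0.0, 1.0]] [ 0.345 -0.584  0.373]
```

View pics/scene0.png

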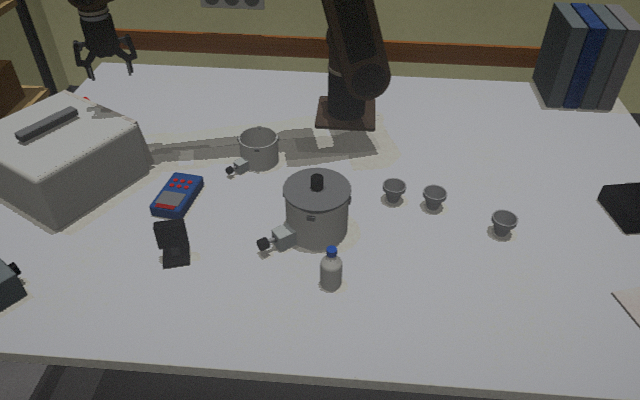

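View pics/side0.png

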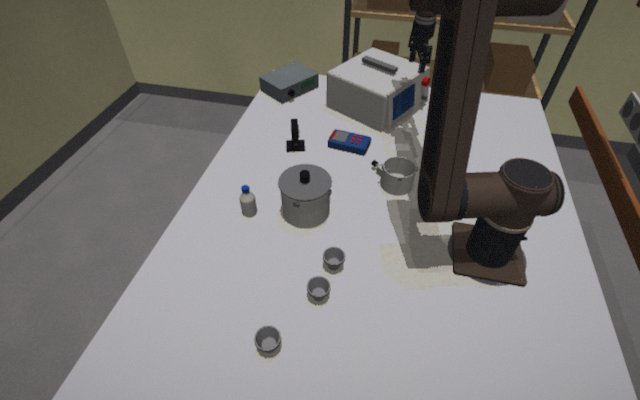

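The scene view shows the lidded large canister at (317,210), with its vent knob at (264,244). A smaller open canister with its own knob stands at (258,150). Three cups are at (394,190), (434,197) and (504,223), the bottle at (331,268), the meter at (178,195) and the sensor at (172,243). The side view matches: canister (305,195), cups (334,258), (318,289) and (268,341).

Canister candidates are scene (317,210) and (258,150). The first is larger and carries the lid, so it fits the description. I'll confirm it with a crop.

```bash
python3 - <<'E'
from h import *
S,D=load('scene0'),load('side0')
for n,a,b in [('lidknobtop',(317,178),(305,174)),('vent',(264,244),(0,0)),('c0',(394,185),(334,254)),('c1',(434,192),(318,285)),('c2',(504,218),(268,336)),('small',(258,138),(398,170)),('bottle',(332,250),(246,188))]:
    if b[0]: print(n,*tri(S,a,D,b))
    else: print(n,onz(S,a,.032))
print(onz(S,(171,258),0),onz(S,(178,195),.03))
for f in('scene0','side0'):
    pass
a=cv2.resize(cv2.imread('pics/scene0.png')[120:300,220:530],None,fx=2.5,fy=2.5,interpolation=cv2.INTER_CUBIC);cv2.imwrite('pics/c1.png',a)
E
```

```text
lidknobtop [ 0.55067157 -0.04368328  0.15631196] 0.0015637006216247444
vent [ 0.64912832 -0.15789337  0.032     ]
c0 [0.42423142 0.14405595 0.05070373] 0.0018219924907460767
c1 [0.44388443 0.24675436 0.0496101 ] 0.0016768868725450896
c2 [0.5260228  0.40673381 0.04906228] 0.0016086333630352702
small [ 0.28260169 -0.2316924   0.07202055] 0.011218194003649953
bottle [0.7238018  0.00271986 0.10435319] 0.0014259302208146575
[ 0.68230941 -0.37205804  0.        ] [ 0.49232139 -0.4076572   0.03      ]
```

View pics/c1.png

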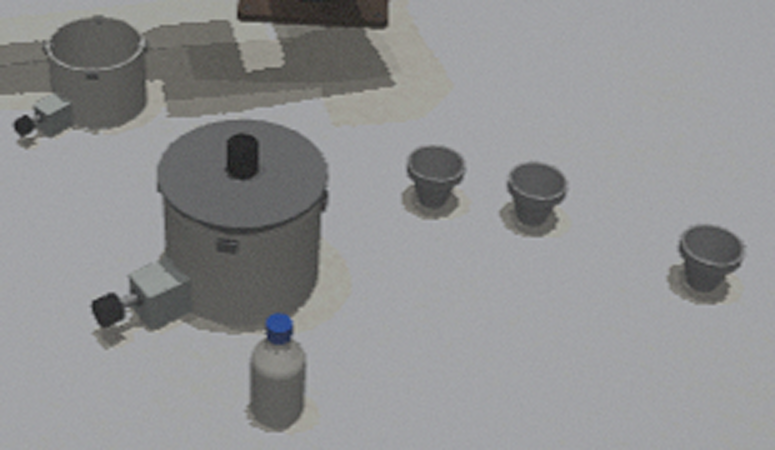

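The crop confirms the large lidded canister, with its block and vent knob to the lower left. The three cups are upright. Next I'll move the wrist camera over the canister.

```bash
cat >> h.py <<'E'
from scipy.spatial.transform import Rotation as Ro
def goal(*poses):
    s=monitor.get_state(); p=np.array(s['eef_pos']); R=Ro.from_quat(s['tcp_rot'])
    for x,y,z,yaw in poses:
        a=np.radians(yaw)/2; T=Ro.from_quat([np.cos(a),np.sin(a),0,0])
        d=R.inv().apply(np.array([x,y,z])-p)/.4; r=(R.inv()*T).as_rotvec()/np.pi
        print([round(float(v),4) for v in (*d,*r)])
E
python3 -c "
from h import *
st();goal((.6,-.1,.3,-49))"
```

```text
0.15 [ 0.2781 -0.6145  0.2492] [ 9.775e-01  2.108e-01 -1.000e-04 -9.000e-04] [-1.296  0.287  1.578  0.     1.279 -0.15 ] [0.7 0.5 0.6] 1.0017785349506443 0.0
[1.2634, -0.8406, -0.125, -0.0006, 0.0003, 0.4074]
```

```bash
python3 -m handwheel '[[0.63,-0.42,-0.125,0,0,0.2,1],[0.63,-0.42,-0.125,0,0,0.2,1],[0.63,-0.42,-0.125,0,0,0.2,1],[0.63,-0.42,-0.125,0,0,0.2,1],[0.63,-0.42,-0.125,0,0,0.2,1],[0.63,-0.42,-0.125,0,0,0.2,1]]' 
python3 -c "
from h import *
st();goal((.6,-.1,.3,-49))"
```

```text
time: 0.9
eef_pos: [0.4404, -0.3552, 0.3013]
tcp_rot: [0.995, -0.099, 0.001, 0.0]
contact_force: [-1.0, 0.6, 0.3]
opening: 0.995
finger_force: 0.0
0.9 [ 0.4404 -0.3552  0.3013] [ 9.951e-01 -9.890e-02  8.000e-04  4.000e-04] [-8.580e-01  9.000e-03  1.794e+00  1.000e-03  1.337e+00  9.100e-01] [-1.   0.6  0.3] 0.9952825507737769 0.0
[0.2656, -0.7041, 0.0033, 0.0, -0.0006, 0.2092]
```

```bash
python3 -m handwheel '[[0.266,-0.704,0,0,0,0.21,1],[0.266,-0.704,0,0,0,0.21,1],[0.266,-0.704,0,0,0,0.21,1],[0.266,-0.704,0,0,0,0.21,1],[0.266,-0.704,0,0,0,0.21,1],[0.266,-0.704,0,0,0,0.21,1],[0.266,-0.704,0,0,0,0.21,1]]' 
python3 -c "
from h import *
st();snap('wrist','w1.png')"
```

```text
time: 1.78
eef_pos: [0.5995, -0.1046, 0.2995]
tcp_rot: [0.908, -0.418, -0.001, 0.0]
contact_force: [0.4, -0.5, 0.1]
opening: 0.999
finger_force: 0.0
1.775 [ 0.5995 -0.1046  0.2995] [ 9.083e-01 -4.184e-01 -6.000e-04  5.000e-04] [-3.390e-01  1.080e-01  1.693e+00 -1.000e-03  1.341e+00  2.095e+00] [ 0.4 -0.5  0.1] 0.9994887457631394 0.0
```

View pics/w1.png

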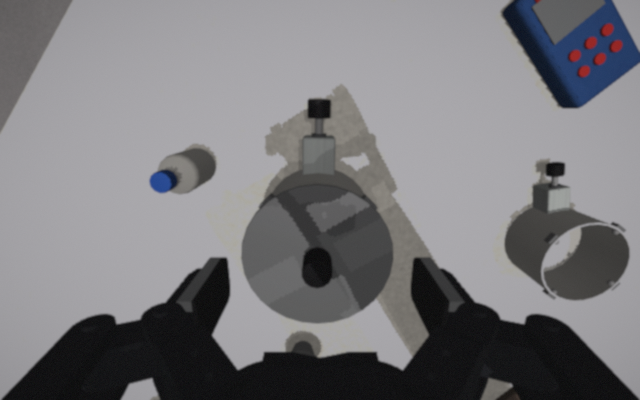

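The wrist view shows the vent knob at (319,107), the valve block at (319,155), the lid at (317,252) with its knob at about (317,267), the bottle at (175,176), and the small canister at right.

```bash
python3 - <<'E'
from h import *
W,S,D=load('w1'),load('scene0'),load('side0')
def blob(P,x0,y0,x1,y1,thr=45):
    g=P['im'][y0:y1,x0:x1].max(2); m=(g<thr).astype(np.uint8)
    n,l,s,c=cv2.connectedComponentsWithStats(m); i=1+np.argmax(s[1:,4]); b=s[i]
    return c[i]+[x0,y0],(b[0]+x0,b[1]+y0,b[2],b[3],b[4])
w=blob(W,295,85,345,125);s=blob(S,252,232,276,255);print(w,s)
print('vent tri',tri(W,w[0],S,s[0]),onz(W,w[0],.032),onz(S,s[0],.032))
w=blob(W,290,235,345,290);s=blob(S,305,170,328,195);d=blob(D,295,165,315,185);print(w,s,d)
# knob top disc: top points
print('lidknob tri',tri(W,w[0],S,s[0]),tri(S,s[0],D,d[0]))
# lid outline
g=cv2.cvtColor(W['im'],cv2.COLOR_RGB2GRAY).astype(float)
cx,cy=317,252;pts=[]
for a in np.radians(np.arange(0,360,4)):
    r=np.arange(58,92,.5); v=cv2.remap(cv2.GaussianBlur(g.astype(np.float32),(0,0),1),(cx+r*np.cos(a)).astype(np.float32)[None],(cy+r*np.sin(a)).astype(np.float32)[None],1)[0]
    k=np.argmax(np.abs(np.gradient(v))); pts.append((cx+r[k]*np.cos(a),cy+r[k]*np.sin(a)))
for z in(.124,.130):
    X=np.array([onz(W,p,z) for p in pts]); m=np.ones(len(X),bool)
    for _ in range(6):
        A=np.c_[2*X[m,:2],np.ones(m.sum())]; q=np.linalg.lstsq(A,(X[m,:2]**2).sum(1),rcond=None)[0]; r=np.sqrt(q[2]+q[0]**2+q[1]**2)
        e=np.abs(np.hypot(X[:,0]-q[0],X[:,1]-q[1])-r); m=e<max(.0012,1.5*np.median(e))
    print(z,q[:2],r,m.sum())
E
```

```text
(array([318.90190736, 108.47956403]), (np.int32(309), np.int32(100), np.int32(21), np.int32(18), np.int32(367))) (array([257., 242.]), (np.int32(257), np.int32(241), np.int32(1), np.int32(3), np.int32(3)))
vent tri (array([ 0.65083544, -0.16709284,  0.04030155]), np.float64(0.012230941365982946)) [ 0.6493918  -0.16118667  0.032     ] [ 0.64414698 -0.17512087  0.032     ]
(array([317.10998991, 266.85671039]), (np.int32(303), np.int32(247), np.int32(30), np.int32(40), np.int32(991))) (array([316.57446809, 182.78014184]), (np.int32(311), np.int32(174), np.int32(12), np.int32(17), np.int32(141))) (array([304.14150943, 176.61320755]), (np.int32(300), np.int32(170), np.int32(9), np.int32(14), np.int32(106)))
lidknob tri (array([ 0.55177117, -0.04465396,  0.14428506]), np.float64(0.0009711988820014832)) (array([ 0.55380922, -0.04439847,  0.14483459]), np.float64(0.0014395556629186773))
0.124 [ 0.55610471 -0.04587515] 0.08483559139770258 56
0.13 [ 0.55792576 -0.04816206] 0.08313634640427707 56
```

```bash
python3 -c "
from h import *
goal((.6494,-.1612,.3,-50),(.6494,-.1612,.032,-50))"
```

```text
[0.1879, -0.0045, -0.0009, 0.0004, 0.0002, 0.0026]
[0.1883, -0.0052, 0.6691, 0.0004, 0.0002, 0.0026]
```

```bash
python3 -m handwheel '[[0.188,-0.005,0,0,0,0.003,1],[0.188,-0.005,0,0,0,0.003,1],[0.188,-0.005,0.15,0,0,0.003,1],[0.188,-0.005,0.3,0,0,0.003,1],[0.188,-0.005,0.45,0,0,0.003,1],[0.188,-0.005,0.55,0,0,0.003,1],[0.188,-0.005,0.62,0,0,0.003,1],[0.188,-0.005,0.667,0,0,0.003,1],[0.188,-0.005,0.667,0,0,0.003,1],[0.188,-0.005,0.667,0,0,0.003,1]]'
python3 -c "
from h import *
st();snap('wrist','w2.png')"
```

```text
time: 3.08
eef_pos: [0.6511, -0.1604, 0.0353]
tcp_rot: [0.906, -0.423, 0.001, -0.0]
contact_force: [0.2, -0.6, 0.5]
opening: 0.998
finger_force: 0.0
3.075 [ 0.6511 -0.1604  0.0353] [ 9.062e-01 -4.228e-01  1.400e-03 -1.000e-04] [-0.393  0.513  1.704  0.     0.923  2.051] [ 0.2 -0.6  0.5] 0.9975360756516386 0.0
```

View pics/w2.png

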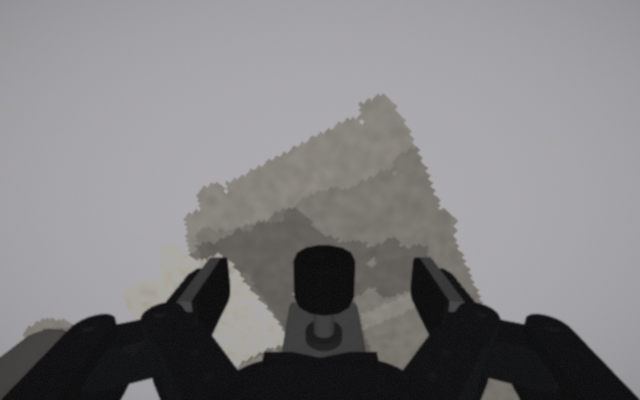

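The knob at (324,280) sits between the open pads at (215,280) and (428,280), so I can grip and pull.

```bash
python3 -m handwheel '[[0,0,0,0,0,0,-0.6],[0,0,0,0,0,0,-0.6],[0,0,0,0,0,0,-0.6],[0,0,0,0,0,0,-0.6],[0,0,0,0,0,0,-0.6],[0.02,0,0,0,0,0,-0.6],[0.04,0,0,0,0,0,-0.6],[0.06,0,0,0,0,0,-0.6],[0.08,0,0,0,0,0,-0.6],[0.086,0,0,0,0,0,-0.6],[0.086,0,0,0,0,0,-0.6],[0.086,0,0,0,0,0,-0.6]]' 50
python3 -c "
from h import *
st()"
```

```text
time: 4.62
eef_pos: [0.6684, -0.1837, 0.0341]
tcp_rot: [0.906, -0.422, -0.007, 0.0]
contact_force: [-13.1, 5.4, 12.4]
opening: 0.312
finger_force: 50.7
4.625 [ 0.6684 -0.1837  0.0341] [ 9.064e-01 -4.223e-01 -6.900e-03  2.000e-04] [-0.414  0.562  1.632 -0.     0.962  2.029] [-13.1   5.4  12.4] 0.3122045598589361 50.743802189826965
```

```bash
python3 -m handwheel '[[0.075,0,0,0,0,0,0],[0.075,0,0,0,0,0,0.3],[0.075,0,0,0,0,0,0.5],[0.075,0,0,0,0,0,0.5],[0.075,0,-0.15,0,0,0,0.5],[0.075,0,-0.3,0,0,0,0.5],[0.075,0,-0.45,0,0,0,0.5],[0.075,0,-0.6,0,0,0,0.5],[0.075,0,-0.6,0,0,0,0.5]]'
python3 - <<'E'
from h import *
st();W,_=snap('wrist','w3.png');P=load('w3')
m=(W[60:250,250:400].max(2)<45).astype(np.uint8);n,l,s,c=cv2.connectedComponentsWithStats(m)
for i in range(1,n):
    if s[i,4]>100: print(c[i]+[250,60],s[i],onz(P,c[i]+[250,60],.032))
goal((.552,-.0446,.27,-50),(.552,-.0446,.154,-50))
E
```

```text
time: 5.75
eef_pos: [0.6939, -0.2095, 0.2828]
tcp_rot: [0.906, -0.422, 0.007, -0.0]
contact_force: [0.3, 0.6, 1.3]
opening: 0.753
finger_force: 0.0
5.75 [ 0.6939 -0.2095  0.2828] [ 9.064e-01 -4.223e-01  7.200e-03 -1.000e-04] [-0.433  0.367  1.415  0.     1.344  2.01 ] [0.3 0.6 1.3] 0.7533340874236989 0.0
[392.74401473  86.15285451] [129   0  21  48 543] [ 0.69826526 -0.34044835  0.032     ]
[323.52254642 204.03713528] [ 64 134  20  21 377] [ 0.6683725  -0.18329342  0.032     ]
[-0.5407, 0.0048, 0.0166, -0.001, -0.0021, 0.0002]
[-0.5426, 0.0057, 0.3066, -0.001, -0.0021, 0.0002]
```

```bash
python3 -m handwheel '[[-0.15,0,0.01,0,0,0,0.5],[-0.3,0,0.01,0,0,0,0.5],[-0.45,0.003,0.01,0,0,0,0.5],[-0.54,0.005,0.01,0,0,0,0.5],[-0.541,0.005,0.01,0,0,0,0.5],[-0.541,0.005,0.1,0,0,0,0.5],[-0.541,0.005,0.2,0,0,0,0.5],[-0.541,0.005,0.27,0,0,0,0.5],[-0.541,0.005,0.3,0,0,0,0.5],[-0.541,0.005,0.3,0,0,0,0.5],[-0.541,0.005,0.3,0,0,0,0.5]]'
python3 - <<'E'
from h import *
snap('wrist','w4.png')
goal((.552,-.0446,.154,-50))
E
```

```text
time: 7.18
eef_pos: [0.5518, -0.0449, 0.1548]
tcp_rot: [0.906, -0.423, 0.001, -0.0]
contact_force: [0.6, -0.4, 0.3]
opening: 0.75
finger_force: 0.0
[-0.0004, -0.0005, 0.0026, -0.0005, -0.0007, -0.0]
```

View pics/w4.png

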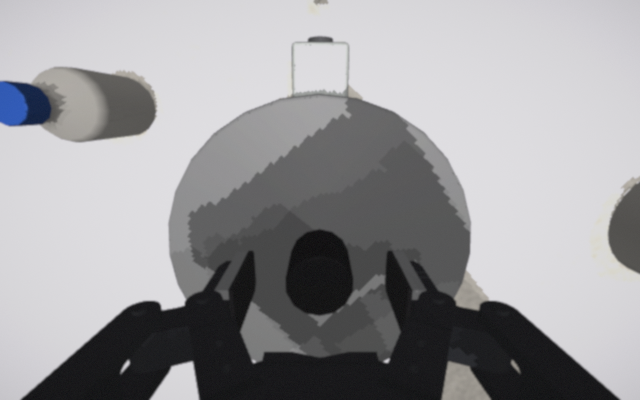

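The lid knob at (320,270) is centred between the pads, so I'll grip it and lift.

```bash
python3 -m handwheel '[[0,0,0,0,0,0,-0.6],[0,0,0,0,0,0,-0.6],[0,0,0,0,0,0,-0.6],[0,0,0,0,0,0,-0.6],[0,0,-0.03,0,0,0,-0.6],[0,0,-0.08,0,0,0,-0.6],[0,0,-0.15,0,0,0,-0.6],[0,0,-0.25,0,0,0,-0.6],[0,0,-0.25,0,0,0,-0.6],[0,0,-0.25,0,0,0,-0.6]]' 60
python3 - <<'E'
from h import *
st();snap('scene','s1.png');snap('side','d1.png')
goal((.66,.22,.2548,-50),(.66,.22,.052,-50))
E
```

```text
time: 8.48
eef_pos: [0.5498, -0.0444, 0.2519]
tcp_rot: [0.906, -0.423, -0.001, 0.0]
contact_force: [-0.6, 0.9, -3.1]
opening: 0.33
finger_force: 59.3
8.475 [ 0.5498 -0.0444  0.2519] [ 9.063e-01 -4.226e-01 -1.400e-03  4.000e-04] [-0.264  0.015  1.879 -0.     1.251  2.179] [-0.6  0.9 -3.1] 0.3296466216218765 59.34277653694153
[-0.3286, -0.6361, -0.0102, 0.0009, 0.0012, -0.0]
[-0.3267, -0.6376, 0.4968, 0.0009, 0.0012, -0.0]
```

View pics/s1.png

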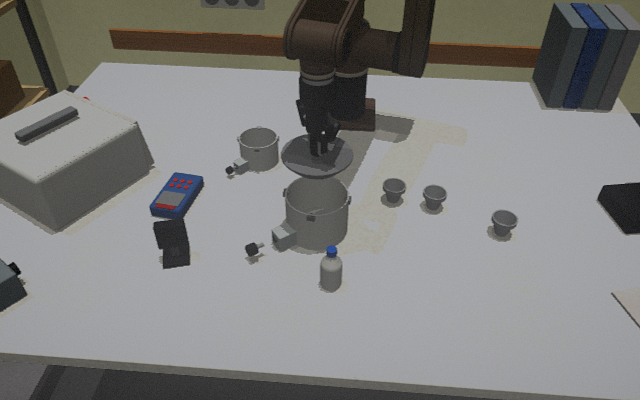

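The lid is held clear above the open canister at (317,150), and the vent knob is out at (253,249). I'll set the lid aside.

```bash
python3 -m handwheel '[[-0.08,-0.15,0,0,0,0,-0.6],[-0.15,-0.29,0,0,0,0,-0.6],[-0.22,-0.43,0,0,0,0,-0.6],[-0.29,-0.57,0,0,0,0,-0.6],[-0.328,-0.637,0,0,0,0,-0.6],[-0.328,-0.637,0.1,0,0,0,-0.6],[-0.328,-0.637,0.22,0,0,0,-0.6],[-0.328,-0.637,0.34,0,0,0,-0.6],[-0.328,-0.637,0.42,0,0,0,-0.6],[-0.328,-0.637,0.46,0,0,0,-0.6],[-0.328,-0.637,0.48,0,0,0,-0.6],[-0.328,-0.637,0.48,0,0,0,-0.6]]'
python3 -c "
from h import *
goal((.66,.22,.051,-50))"
```

```text
time: 10.07
eef_pos: [0.6621, 0.2199, 0.0619]
tcp_rot: [0.906, -0.423, 0.0, -0.0]
contact_force: [0.2, 0.1, -2.0]
opening: 0.327
finger_force: 60.0
[-0.0036, 0.0037, 0.0272, -0.0001, -0.0001, -0.0]
```

```bash
python3 -m handwheel '[[0,0,0.01,0,0,0,-0.6],[0,0,0.018,0,0,0,-0.6],[0,0,0.024,0,0,0,-0.6],[0,0,0.028,0,0,0,-0.6],[0,0,0.028,0,0,0,-0.6],[0,0,0.028,0,0,0,-0.6]]'
python3 -m handwheel '[[0,0,0,0,0,0,0.3],[0,0,0,0,0,0,0.5],[0,0,0,0,0,0,0.5],[0,0,-0.1,0,0,0,0.7],[0,0,-0.2,0,0,0,1],[0,0,-0.35,0,0,0,1],[0,0,-0.5,0,0,0,1],[0,0,-0.5,0,0,0,1]]'
python3 - <<'E'
from h import *
st()
S,_=snap('scene','s2.png');D,_=snap('side','d2.png')
goal((.5,.37,.2,80))
E
```

```text
time: 10.82
eef_pos: [0.6618, 0.2198, 0.051]
tcp_rot: [0.906, -0.423, 0.0, -0.0]
contact_force: [-3.7, -0.4, 3.4]
opening: 0.331
finger_force: 60.1
time: 11.82
eef_pos: [0.665, 0.2205, 0.2593]
tcp_rot: [0.906, -0.423, 0.006, -0.004]
contact_force: [0.1, 0.3, 0.9]
opening: 0.999
finger_force: 0.0
11.825 [0.665  0.2205 0.2593] [ 0.9063 -0.4226  0.0061 -0.0043] [0.176 0.328 1.508 0.    1.29  2.619] [0.1 0.3 0.9] 0.9994074481404855 0.0
[-0.548, 0.0692, 0.1276, 0.0001, -0.0008, -0.7222]
```

View pics/d2.png

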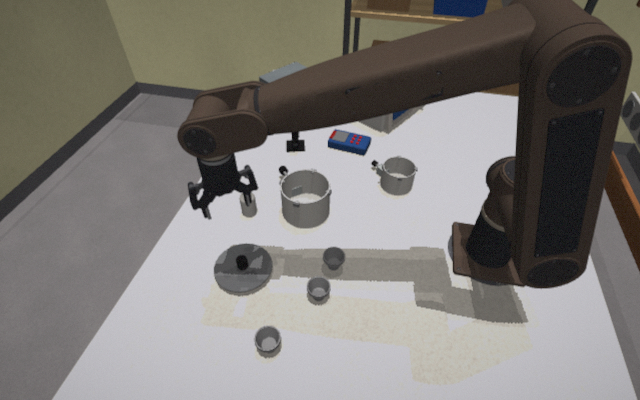

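The lid lies flat on the bench at (243,267), clear of the three cups. Next I'll look over the cups with the wrist camera.

```bash
python3 -m handwheel '[[-0.4,0.2,-0.1,0,0,-0.1,1],[-0.4,0.2,-0.1,0,0,-0.2,1],[-0.4,0.2,-0.1,0,0,-0.3,1],[-0.4,0.2,-0.1,0,0,-0.4,1],[-0.4,0.2,-0.1,0,0,-0.5,1],[-0.4,0.2,-0.1,0,0,-0.6,1],[-0.4,0.2,-0.1,0,0,-0.7,1],[-0.4,0.2,-0.1,0,0,-0.778,1],[-0.4,0.2,-0.1,0,0,-0.778,1],[-0.4,0.2,-0.1,0,0,-0.778,1],[-0.4,0.2,-0.1,0,0,-0.778,1],[-0.4,0.2,-0.1,0,0,-0.778,1]]'
python3 - <<'E'
from h import *
st();snap('wrist','w5.png');P=load('w5')
for c in [(.4242,.1441,.05),(.4439,.2468,.05),(.526,.4067,.05),(.66,.22,.05)]: print(proj(P,c))
E
```

```text
time: 13.42
eef_pos: [0.4966, 0.2905, 0.287]
tcp_rot: [0.77, 0.638, -0.003, -0.001]
contact_force: [0.5, -0.0, -0.1]
opening: 1.0
finger_force: 0.0
13.425 [0.4966 0.2905 0.287 ] [ 0.7702  0.6379 -0.0026 -0.0009] [0.353 0.043 1.785 0.    1.319 0.54 ] [ 0.5 -0.  -0.1] 0.9995127536550764 0.0
[288.11222557 291.59732371]
[285.7775271 217.4853334]
[328.07076569  65.73503639]
[463.65286642 206.97609363]
```

View pics/w5.png

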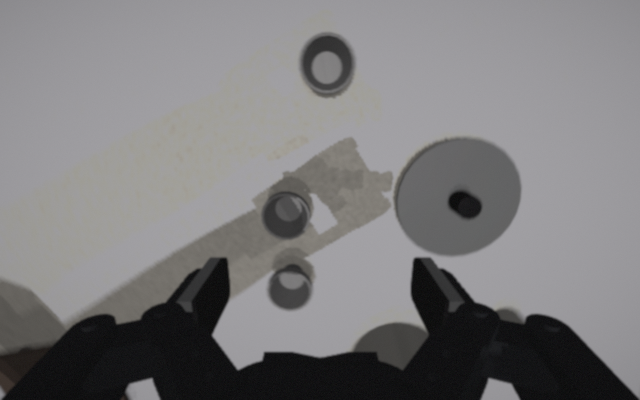

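The three cup mouths are at (327,65), (286,215) and (290,288). The measured positions project within about 3 px of these. I'll refine with circle fits.

```bash
cat >> h.py <<'E'
def ring(P,c,z,rad,tol=.006,pol=0):
    "fit circle of radius rad at height z near c by strongest radial edges"
    g=cv2.GaussianBlur(cv2.cvtColor(P['im'],cv2.COLOR_RGB2GRAY).astype(np.float32),(0,0),1); c=np.array(c[:2],float)
    for it in range(6):
        pts=[]; rr=np.linspace(rad-tol,rad+tol,41)
        for a in np.radians(np.arange(0,360,4)):
            w=[proj(P,(c[0]+r*np.cos(a),c[1]+r*np.sin(a),z)) for r in rr]; w=np.array(w,np.float32)
            v=np.gradient(cv2.remap(g,w[None,:,0],w[None,:,1],1)[0]); v=v*pol if pol else abs(v)
            k=np.argmax(v)
            if v[k]>1: pts.append((c[0]+rr[k]*np.cos(a),c[1]+rr[k]*np.sin(a)))
        X=np.array(pts)
        from scipy.optimize import least_squares
        s=least_squares(lambda q:np.hypot(X[:,0]-q[0],X[:,1]-q[1])-q[2],[*c,rad],loss='soft_l1',f_scale=.0007); c=s.x[:2]
    return s.x,len(X),float(np.median(abs(s.fun)))
E
python3 - <<'E'
from h import *
W,S,D=load('w5'),load('scene0'),load('side0')
for c in [(.4242,.1441),(.4439,.2468),(.526,.4067)]:
    for P in(W,S,D):
        try: print(np.round(ring(P,c,.05,.0305,.008)[0],4),end=' ')
        except Exception as e: print(e)
    print()
goal((.526,.407,.2,80),(.526,.407,.056,80))
E
```

```text
[0.426  0.1453 0.0288] [0.4262 0.1449 0.031 ] [0.424  0.1483 0.0298] 
[0.4453 0.2497 0.0306] [0.445  0.2476 0.031 ] [0.4432 0.2512 0.0295] 
[0.525  0.4057 0.0296] [0.5278 0.4081 0.0303] [0.526  0.4114 0.0296] 
[0.3003, 0.0202, 0.2166, -0.0015, 0.0009, -0.0028]
[0.3013, 0.0219, 0.5766, -0.0015, 0.0009, -0.0028]
```

```bash
python3 -m handwheel '[[0.15,0.01,0.05,0,0,0,1],[0.3,0.02,0.1,0,0,0,1],[0.3,0.021,0.2,0,0,0,1],[0.301,0.021,0.35,0,0,0,1],[0.301,0.021,0.46,0,0,0,1],[0.301,0.021,0.53,0,0,0,1],[0.301,0.021,0.57,0,0,0,1],[0.301,0.021,0.576,0,0,0,1],[0.301,0.021,0.576,0,0,0,1],[0.301,0.021,0.576,0,0,0,1]]'
python3 -c "
from h import *
goal((.526,.407,.056,80))"
```

```text
time: 14.72
eef_pos: [0.53, 0.4081, 0.0618]
tcp_rot: [0.772, 0.635, 0.002, 0.0]
contact_force: [0.8, -0.3, -0.5]
opening: 0.999
finger_force: 0.0
[-0.0046, -0.0093, 0.0145, 0.0008, -0.0006, -0.0061]
```

```bash
python3 -m handwheel '[[-0.005,-0.009,0.022,0,0,0,1],[-0.005,-0.009,0.022,0,0,0,1],[-0.005,-0.009,0.022,0,0,0,0],[-0.005,-0.009,0.022,0,0,0,0],[-0.005,-0.009,0.022,0,0,0,0],[-0.005,-0.009,0.022,0,0,0,0],[-0.005,-0.009,-0.02,0,0,0,0],[-0.005,-0.009,-0.1,0,0,0,0],[-0.005,-0.009,-0.2,0,0,0,0],[-0.005,-0.009,-0.2,0,0,0,0],[-0.005,-0.009,-0.2,0,0,0,0]]' 30
python3 - <<'E'
from h import *
st();snap('wrist','w6.png');snap('scene','s3.png')
a=cv2.imread('pics/w6.png')[150:400,150:490];b=cv2.resize(cv2.imread('pics/s3.png')[150:250,380:540],(400,250));cv2.imwrite('pics/c2.png',np.hstack([a,b]))
goal((.445,.249,.14,80),(.445,.249,.075,80))
E
```

```text
time: 16.1
eef_pos: [0.5245, 0.4059, 0.1394]
tcp_rot: [0.772, 0.636, -0.001, -0.0]
contact_force: [-0.5, 0.3, -0.6]
opening: 0.702
finger_force: 32.8
16.1 [0.5245 0.4059 0.1394] [ 7.721e-01  6.355e-01 -6.000e-04 -1.000e-04] [ 0.506  0.366  1.688 -0.     1.089  0.699] [-0.5  0.3 -0.6] 0.7017874797523292 32.76406751945615
[-0.422, -0.1183, -0.0041, -0.0009, 0.0008, -0.006]
[-0.4216, -0.1178, 0.1584, -0.0009, 0.0008, -0.006]
```

View pics/c2.png

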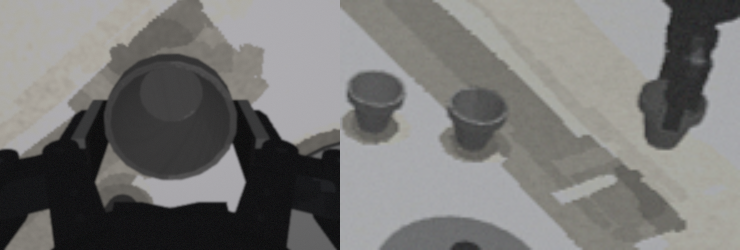

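The cup is upright in the fingers, with its mouth at about (322,267) in the full frame. Next I'll carry it to the cup at (.445,.249).

```bash
python3 -m handwheel '[[-0.14,-0.04,-0.01,0,0,0,0],[-0.28,-0.08,-0.01,0,0,0,0],[-0.4,-0.11,-0.01,0,0,0,0],[-0.422,-0.118,-0.01,0,0,0,0],[-0.422,-0.118,-0.01,0,0,0,0],[-0.422,-0.118,-0.01,0,0,0,0],[-0.422,-0.118,-0.01,0,0,0,0]]'
python3 - <<'E'
from h import *
s=st();snap('wrist','w7.png');P=load('w7')
e=np.array(s['eef_pos']); print('inhand',ring(P,e,e[2]-.003,.0305,.005), 'c1',ring(P,(.445,.249),.05,.0305,.006))
print(proj(P,e),proj(P,(.445,.249,.05)))
goal((.445,.249,.14,80),(.445,.249,.070,80))
E
```

```text
time: 17.08
eef_pos: [0.4468, 0.2505, 0.144]
tcp_rot: [0.772, 0.636, 0.0, -0.0]
contact_force: [-0.2, -0.8, -1.4]
opening: 0.7
finger_force: 32.8
17.075 [0.4468 0.2505 0.144 ] [ 7.718e-01  6.359e-01  2.000e-04 -0.000e+00] [0.313 0.044 2.06  0.    1.038 0.505] [-0.2 -0.8 -1.4] 0.700002336406566 32.78222741559148
inhand (array([0.44729524, 0.25408496, 0.03089577]), 90, 0.0007659630741583094) c1 (array([0.4433815 , 0.24617093, 0.03302315]), 83, 0.0014050679602821206)
[320.75303927 281.10393854] [318.35177172 216.97098368]
[-0.0043, -0.0035, 0.0098, 0.0, -0.0001, -0.0058]
[-0.0043, -0.0036, 0.1848, 0.0, -0.0001, -0.0058]
```

```bash
python3 -m handwheel '[[-0.012,-0.0035,0.03,0,0,0,0],[-0.012,-0.0035,0.08,0,0,0,0],[-0.012,-0.0035,0.12,0,0,0,0],[-0.012,-0.0035,0.15,0,0,0,0],[-0.012,-0.0035,0.17,0,0,0,0],[-0.012,-0.0035,0.18,0,0,0,0],[-0.012,-0.0035,0.18,0,0,0,0],[-0.012,-0.0035,0.18,0,0,0,0]]'

```

```text
time: 18.12
eef_pos: [0.4444, 0.2454, 0.0725]
tcp_rot: [0.772, 0.635, 0.001, 0.0]
contact_force: [0.4, 0.2, -1.1]
opening: 0.7
finger_force: 32.8
```

Contact is free at 72.5 mm. I'll lower slightly, then release and view.

```bash
python3 -m handwheel '[[0,0,0.005,0,0,0,0],[0,0,0.01,0,0,0,0],[0,0,0.01,0,0,0,0],[0,0,0.01,0,0,0,0]]'
python3 -m handwheel '[[0,0,0,0,0,0,0.7],[0,0,0,0,0,0,1],[0,0,0,0,0,0,1],[0,0,0,0,0,0,1]]'
python3 - <<'E'
from h import *
st();snap('wrist','w8.png');snap('scene','s4.png');P=load('w8')
print(ring(P,(.445,.249),.065,.0305,.006))
a=cv2.imread('pics/w8.png')[150:400,150:490];b=cv2.resize(cv2.imread('pics/s4.png')[150:250,380:540],(400,250));cv2.imwrite('pics/c3.png',np.hstack([a,b]))
E
```

```text
time: 18.62
eef_pos: [0.444, 0.2452, 0.0679]
tcp_rot: [0.772, 0.636, 0.0, 0.0]
contact_force: [0.0, 0.3, -0.8]
opening: 0.702
finger_force: 32.8
time: 19.12
eef_pos: [0.444, 0.2452, 0.068]
tcp_rot: [0.772, 0.636, 0.0, 0.0]
contact_force: [-0.2, 0.1, -0.6]
opening: 1.002
finger_force: 0.0
19.125 [0.444  0.2452 0.068 ] [0.7721 0.6355 0.     0.    ] [0.304 0.154 2.105 0.    0.882 0.498] [-0.2  0.1 -0.6] 1.0022353436045228 0.0
(array([0.44514214, 0.25132026, 0.03124787]), 90, 0.0013462654079401098)
```

View pics/c3.png

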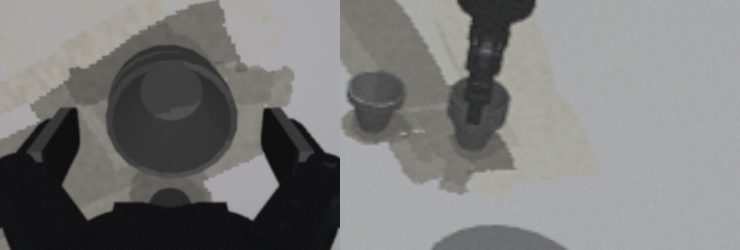

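The cups are nested. I'll shift down, grip the lower collar, and carry both to the third cup.

```bash
python3 -m handwheel '[[0.009,0,0.01,0,0,0,1],[0.01,0,0.025,0,0,0,1],[0.01,0,0.037,0,0,0,1],[0.01,0,0.037,0,0,0,1],[0.01,0,0.037,0,0,0,0],[0.01,0,0.037,0,0,0,0],[0.01,0,0.037,0,0,0,0],[0.01,0,0.037,0,0,0,0],[0.01,0,0,0,0,0,0],[0.01,0,-0.08,0,0,0,0],[0.01,0,-0.18,0,0,0,0],[0.01,0,-0.18,0,0,0,0]]' 35
python3 - <<'E'
from h import *
s=st();
snap('wrist','w9.png');P=load('w9');e=np.array(s['eef_pos']);print('inhand top',ring(P,e+[0,.002,0],e[2]+.012,.0305,.005)[0]-[*e[:2],0])
print(ring(P,(.426,.146),.05,.0305,.008))
goal((.426,.146,.144,80),(.426,.146,.068,80))
E
```

```text
time: 20.72
eef_pos: [0.4475, 0.2499, 0.1441]
tcp_rot: [0.772, 0.636, 0.004, 0.002]
contact_force: [-0.3, 1.0, -1.9]
opening: 0.705
finger_force: 38.5
20.725 [0.4475 0.2499 0.1441] [0.7721 0.6355 0.0043 0.0018] [ 0.311  0.04   2.064 -0.     1.029  0.505] [-0.3  1.  -1.9] 0.7052127865436139 38.50431308615953
inhand top [0.00033823 0.00243465 0.03223153]Traceback (most recent call last):
  File "<stdin>", line 4, in <module>
  File "h.py", line 37, in ring
    s=least_squares(lambda q:np.hypot(X[:,0]-q[0],X[:,1]-q[1])-q[2],[*c,rad],loss='soft_l1',f_scale=.0007); c=s.x[:2]
    return func(*args, **kwargs)
    vector_fun = VectorFunction(
        fun_wrapped,
    ...<6 lines>...
        workers=workers
    )
    self._update_fun()
    ~~~~~~~~~~~~~~~~^^
    self.f = self.fun_wrapped(xp_copy(self.x))
             ~~~~~~~~~~~~~~~~^^^^^^^^^^^^^^^^^
    return np.atleast_1d(self.fun(x))
                         ~~~~~~~~^^^
    return self.f(x, *self.args, **self.kwargs)
           ~~~~~~^^^^^^^^^^^^^^^^^^^^^^^^^^^^^^
  File "h.py", line 37, in <lambda>
    s=least_squares(lambda q:np.hypot(X[:,0]-q[0],X[:,1]-q[1])-q[2],[*c,rad],loss='soft_l1',f_scale=.0007); c=s.x[:2]
                                      ~^^^^^
IndexError: too many indices for array: array is 1-dimensional, but 2 were indexed
```

```bash
python3 -c "
from h import *
goal((.426,.144,.15,80))"
```

```text
[-0.2681, 0.002, -0.0213, 0.0013, -0.0006, -0.006]
```

```bash
python3 -m handwheel '[[-0.13,0,-0.01,0,0,0,0],[-0.25,0.002,-0.01,0,0,0,0],[-0.268,0.002,-0.01,0,0,0,0],[-0.268,0.002,-0.01,0,0,0,0],[-0.268,0.002,-0.01,0,0,0,0],[-0.268,0.002,-0.01,0,0,0,0]]'
python3 - <<'E'
from h import *
st();snap('scene','s5.png');snap('side','d5.png')
a=cv2.resize(cv2.imread('pics/d5.png')[200:320,250:410],(400,300));b=cv2.resize(cv2.imread('pics/s5.png')[120:220,330:490],(400,250));cv2.imwrite('pics/c4.png',np.hstack([a[:250],b]))
goal((.426,.144,.07,80))
E
```

```text
time: 21.52
eef_pos: [0.425, 0.1445, 0.1438]
tcp_rot: [0.772, 0.636, -0.0, -0.0]
contact_force: [0.5, 1.8, -2.0]
opening: 0.71
finger_force: 38.4
21.525 [0.425  0.1445 0.1438] [ 7.717e-01  6.360e-01 -1.000e-04 -1.000e-04] [ 0.101 -0.105  2.205  0.     1.042  0.293] [ 0.5  1.8 -2. ] 0.7103437317166644 38.42573383357376
[-0.0005, 0.0027, 0.1846, -0.0001, -0.0, -0.0056]
```

View pics/c4.png

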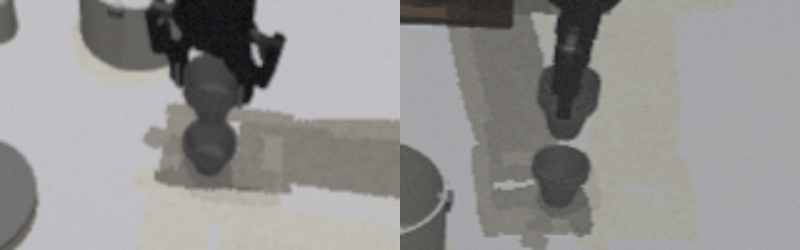

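The held pair is directly above the third cup in both views, so I'll lower it.

```bash
python3 -m handwheel '[[0,0.003,0.05,0,0,0,0],[0,0.003,0.1,0,0,0,0],[0,0.003,0.14,0,0,0,0],[0,0.003,0.165,0,0,0,0],[0,0.003,0.18,0,0,0,0],[0,0.003,0.187,0,0,0,0],[0,0.003,0.187,0,0,0,0],[0,0.003,0.187,0,0,0,0]]'

```

```text
time: 22.62
eef_pos: [0.4263, 0.1436, 0.0695]
tcp_rot: [0.772, 0.635, 0.0, 0.0]
contact_force: [-0.4, -0.8, -1.5]
opening: 0.704
finger_force: 38.4
```

```bash
python3 -m handwheel '[[0,0,0.004,0,0,0,0],[0,0,0.004,0,0,0,0],[0,0,0.004,0,0,0,0.7],[0,0,0.004,0,0,0,1],[0,0,0.004,0,0,0,1],[0,0,0.004,0,0,0,1],[0.006,0,0.02,0,0,0,1],[0.006,0,0.041,0,0,0,1],[0.006,0,0.041,0,0,0,1],[0.006,0,0.041,0,0,0,1]]'
python3 - <<'E'
from h import *
st();snap('scene','s6.png');snap('side','d6.png');snap('wrist','w10.png')
a=cv2.imread('pics/w10.png')[150:400,150:490];b=cv2.resize(cv2.imread('pics/s6.png')[120:220,330:490],(400,250));cv2.imwrite('pics/c5.png',np.hstack([a,b]))
E
```

```text
time: 23.88
eef_pos: [0.4265, 0.1459, 0.0525]
tcp_rot: [0.772, 0.636, -0.0, -0.0]
contact_force: [-0.3, -0.4, 0.1]
opening: 1.0
finger_force: 0.0
23.875 [0.4265 0.1459 0.0525] [ 7.721e-01  6.355e-01 -2.000e-04 -1.000e-04] [ 0.104  0.065  2.241 -0.     0.835  0.297] [-0.3 -0.4  0.1] 1.000368211713863 0.0
```

View pics/c5.png

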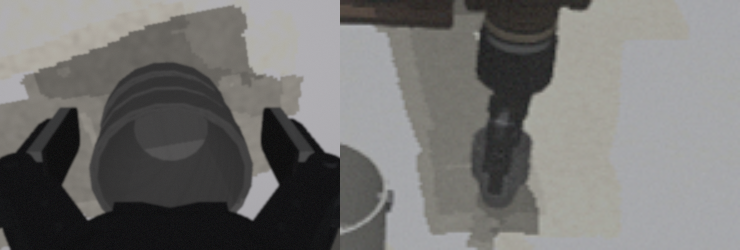

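All three are nested as one stack. I'll grip the bottom collar, lift, and fit the canister rim meanwhile.

```bash
python3 -m handwheel '[[0,0,0,0,0,0,0],[0,0,0,0,0,0,0],[0,0,0,0,0,0,0],[0,0,0,0,0,0,0],[0,0,-0.03,0,0,0,0],[0,0,-0.1,0,0,0,0],[0,0,-0.2,0,0,0,0],[0,0,-0.3,0,0,0,0],[0,0,-0.4,0,0,0,0],[0,0,-0.4,0,0,0,0],[0,0,-0.4,0,0,0,0]]' 40
python3 - <<'E'
from h import *
st();P=[load('s2'),load('d2'),load('s1')]
for p in P:
    for r in(.0755,.070): print(r,ring(p,(.553,-.045),.112,r,.006))
goal((.553,-.045,.21,80),(.553,-.045,.066,80))
E
```

```text
time: 25.4
eef_pos: [0.4257, 0.1458, 0.2115]
tcp_rot: [0.772, 0.636, -0.001, -0.0]
contact_force: [-0.4, -0.1, -2.5]
opening: 0.709
finger_force: 44.2
25.4 [0.4257 0.1458 0.2115] [ 7.721e-01  6.355e-01 -8.000e-04 -5.000e-04] [ 0.104 -0.191  2.146 -0.     1.189  0.297] [-0.4 -0.1 -2.5] 0.7093115185077544 44.2281461879611
0.0755 (array([ 0.55510175, -0.04468075,  0.07315629]), 90, 0.0010330958754735595)
0.07 (array([ 0.55468794, -0.04412685,  0.07289301]), 90, 0.001283995891349525)
0.0755 (array([ 0.55164708, -0.03977101,  0.07212142]), 90, 0.0015475776204629046)
0.07 (array([ 0.55124462, -0.03970626,  0.07172751]), 90, 0.0017282422173687181)
0.0755 (array([ 0.55640781, -0.04800713,  0.07578371]), 58, 0.001817480950996729)
0.07 (array([ 0.55531771, -0.04814178,  0.07418823]), 51, 0.0014433359190761524)
[-0.4069, 0.404, 0.0034, -0.0006, 0.0002, -0.006]
[-0.4067, 0.4047, 0.3634, -0.0006, 0.0002, -0.006]
```

```bash
python3 -m handwheel '[[-0.1,0.1,0,0,0,0,0],[-0.2,0.2,0,0,0,0,0],[-0.3,0.3,0,0,0,0,0],[-0.38,0.38,0,0,0,0,0],[-0.407,0.404,0,0,0,0,0],[-0.407,0.404,0,0,0,0,0],[-0.407,0.404,0,0,0,0,0]]'
python3 - <<'E'
from h import *
s=st();snap('wrist','w11.png');P=load('w11');e=np.array(s['eef_pos'])
for r in(.0755,.070): print(ring(P,(.553,-.044),.112,r,.006))
goal((.553,-.045,.066,80))
E
```

```text
time: 26.28
eef_pos: [0.5527, -0.0437, 0.2115]
tcp_rot: [0.772, 0.636, -0.001, -0.001]
contact_force: [0.4, 0.5, -1.9]
opening: 0.71
finger_force: 44.5
26.275 [ 0.5527 -0.0437  0.2115] [ 7.718e-01  6.359e-01 -6.000e-04 -1.200e-03] [-0.262  0.059  1.91   0.     1.176 -0.07 ] [ 0.4  0.5 -1.9] 0.7102166224694229 44.506018068641424
(array([ 0.55152197, -0.04781386,  0.07387236]), 80, 0.0021587972275441264)
(array([ 0.55272762, -0.04454054,  0.07116976]), 79, 0.00034281557643393856)
[-0.0037, 0.0016, 0.3648, -0.0006, -0.0002, -0.0056]
```

View pics/w11.png

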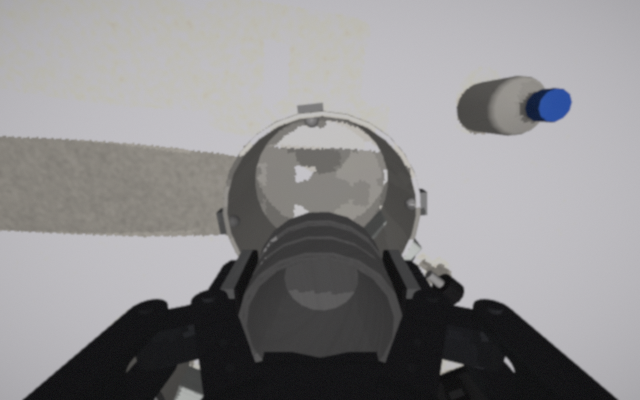

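The stack is over the canister mouth, centred on the rim fit at (.5527,-.0445). The spring balls are at (313,120), (415,203) and (230,220). I'll lower.

```bash
python3 -m handwheel '[[-0.004,0.002,0.06,0,0,0,0],[-0.004,0.002,0.12,0,0,0,0],[-0.004,0.002,0.18,0,0,0,0],[-0.004,0.002,0.24,0,0,0,0],[-0.004,0.002,0.29,0,0,0,0],[-0.004,0.002,0.33,0,0,0,0],[-0.004,0.002,0.355,0,0,0,0],[-0.004,0.002,0.365,0,0,0,0],[-0.004,0.002,0.365,0,0,0,0],[-0.004,0.002,0.365,0,0,0,0]]'

```

```text
time: 27.58
eef_pos: [0.5544, -0.0467, 0.0672]
tcp_rot: [0.772, 0.636, 0.0, 0.0]
contact_force: [-0.5, 0.6, -2.2]
opening: 0.71
finger_force: 44.6
```

```bash
python3 -m handwheel '[[0,0,0.004,0,0,0,0],[0,0,0.008,0,0,0,0],[0,0,0.011,0,0,0,0],[0,0,0.011,0,0,0,0],[0,0,0.011,0,0,0,0]]'

```

```text
time: 28.2
eef_pos: [0.5542, -0.0466, 0.0633]
tcp_rot: [0.772, 0.636, -0.0, -0.0]
contact_force: [-4.6, 0.4, 5.0]
opening: 0.711
finger_force: 45.3
```

Contact at 63 mm, so the foot is on the floor. I'll release and withdraw.

```bash
python3 -m handwheel '[[0,0,-0.002,0,0,0,0.6],[0,0,-0.002,0,0,0,0.75],[0,0,-0.002,0,0,0,0.75],[0,0,-0.06,0,0,0,0.75],[0,0,-0.12,0,0,0,0.75],[0,0,-0.25,0,0,0,0.75],[0.1,0,-0.4,0,0,0,0.75],[-0.05,0,-0.55,0,0,0,0.75],[-0.1,0,-0.55,0,0,0,0.75],[-0.1,0,-0.55,0,0,0,0.75]]'
python3 - <<'E'
from h import *
st();snap('wrist','w12.png');snap('scene','s7.png');snap('side','d7.png');P=load('w12')
print('stack top',ring(P,(.553,-.046),.090,.0305,.005),'rim',ring(P,(.553,-.044),.112,.07,.006))
a=cv2.imread('pics/w12.png')[100:400,100:540];b=cv2.resize(cv2.imread('pics/s7.png')[150:250,270:390],(360,300));cv2.imwrite('pics/c6.png',np.hstack([a,b]))
for q,z in(('s7',.05),('d7',.05)):
    Q=load(q); g=Q['im'].max(2); c=proj(Q,(.662,.22,.042)).astype(int); m=(g[c[1]-35:c[1]+35,c[0]-35:c[0]+35]<45).astype(np.uint8)
    n,l,s,cc=cv2.connectedComponentsWithStats(m); i=1+np.argmax(s[1:,4]); print(q,c,cc[i]+c-35,s[i,4],onz(Q,cc[i]+c-35,.042))
E
```

```text
time: 29.45
eef_pos: [0.5484, -0.0881, 0.286]
tcp_rot: [0.773, 0.634, 0.002, 0.004]
contact_force: [0.7, -0.3, -1.3]
opening: 0.874
finger_force: 0.0
29.45 [ 0.5484 -0.0881  0.286 ] [0.7731 0.6343 0.0023 0.0038] [-0.342 -0.009  1.839 -0.     1.302 -0.145] [ 0.7 -0.3 -1.3] 0.8738219932644485 0.0
stack top (array([ 0.55422048, -0.04940591,  0.02727919]), 90, 0.0004816953491708978) rim (array([ 0.55252807, -0.04477972,  0.07128614]), 90, 0.00018097193570369707)
s7 [429 255] [452.  265.5] 2 [0.68747133 0.26661645 0.042     ]
d7 [242 262] [233.11029412 274.14705882] 136 [0.67100678 0.26129043 0.042     ]
```

View pics/c6.png

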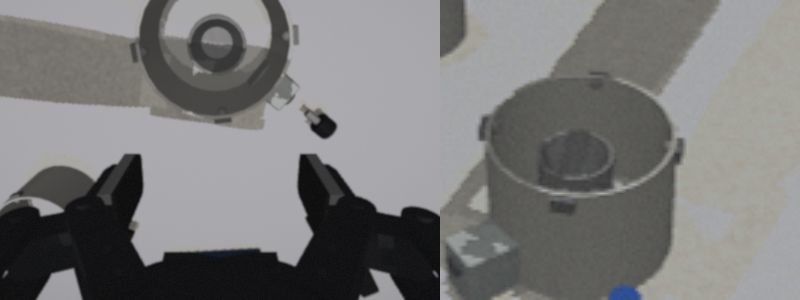

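The stack stands upright near the middle of the canister, and the vent knob is still out at crop (322,123). The lid seems to have been knocked to about (.671,.261). I'll look at it from above.

```bash
python3 -c "
from h import *
goal((.66,.20,.28,80))"
```

```text
[0.7549, 0.1407, 0.004, -0.0002, -0.0002, -0.0061]
```

```bash
python3 -m handwheel '[[0.15,0.03,0,0,0,0,0.5],[0.3,0.06,0,0,0,0,0.5],[0.45,0.09,0,0,0,0,0.5],[0.6,0.12,0,0,0,0,0.5],[0.73,0.14,0,0,0,0,0.5],[0.755,0.141,0,0,0,0,0.5],[0.755,0.141,0,0,0,0,0.5],[0.755,0.141,0,0,0,0,0.5]]'
python3 - <<'E'
from h import *
st();W,_=snap('wrist','w13.png');P=load('w13')
m=(W[40:260,200:440].max(2)<40).astype(np.uint8);n,l,s,c=cv2.connectedComponentsWithStats(m)
for i in range(1,n):
    if s[i,4]>150: print(c[i]+[200,40],s[i],onz(P,c[i]+[200,40],.042))
print(ring(P,(.671,.261),.026,.08,.012))
E
```

```text
time: 30.6
eef_pos: [0.6597, 0.1985, 0.2818]
tcp_rot: [0.772, 0.635, -0.001, -0.0]
contact_force: [0.4, -0.3, 0.8]
opening: 0.752
finger_force: 0.0
30.6 [0.6597 0.1985 0.2818] [ 7.724e-01  6.351e-01 -5.000e-04 -1.000e-04] [ 0.145  0.296  1.507 -0.     1.339  0.34 ] [ 0.4 -0.3  0.8] 0.7515392467806806 0.0
[322.08695652 126.43478261] [108  74  25  20 207] [0.67257012 0.25385485 0.042     ]
(array([0.67115624, 0.2602429 , 0.07941632]), 90, 3.9753555389529516e-05)
```

View pics/w13.png

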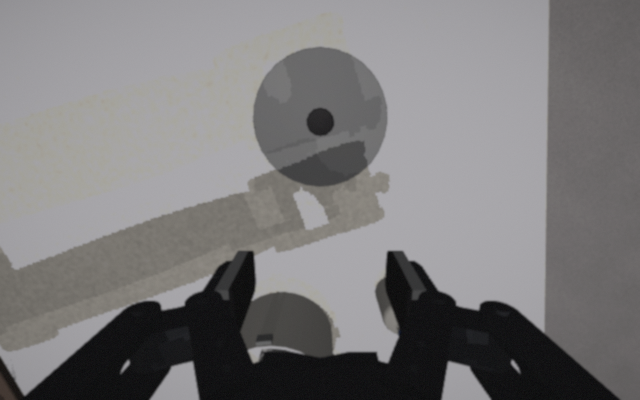

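The lid lies flat at image (320,117), moved about 4 cm, and the ring fit at (.671,.260) is very tight. I'll fetch it.

```bash
python3 -c "
from h import *
P=load('w13');print(proj(P,(.671,.260,.058)))
goal((.671,.260,.28,80),(.671,.260,.051,80))"
```

```text
[319.67608069 121.71220021]
[0.1568, -0.0025, 0.0053, -0.0001, 0.0001, -0.0065]
[0.157, -0.0023, 0.5778, -0.0001, 0.0001, -0.0065]
```

```bash
python3 -m handwheel '[[0.14,-0.002,0.05,0,0,0,0.5],[0.157,-0.002,0.2,0,0,0,0.5],[0.157,-0.002,0.34,0,0,0,0.5],[0.157,-0.002,0.46,0,0,0,0.5],[0.157,-0.002,0.54,0,0,0,0.5],[0.157,-0.002,0.57,0,0,0,0.5],[0.157,-0.002,0.577,0,0,0,0.5],[0.157,-0.002,0.577,0,0,0,0.5],[0.157,-0.002,0.577,0,0,0,0.5]]'
python3 -c "
from h import *
goal((.671,.260,.051,80))"
```

```text
time: 31.78
eef_pos: [0.6726, 0.2616, 0.0538]
tcp_rot: [0.772, 0.635, 0.002, 0.001]
contact_force: [-0.5, 0.7, 0.5]
opening: 0.751
finger_force: 0.0
[-0.0048, -0.0032, 0.007, 0.001, -0.0005, -0.0061]
```

```bash
python3 -m handwheel '[[-0.004,-0.003,0.006,0,0,0,0.5],[-0.004,-0.003,0.006,0,0,0,0.5],[-0.004,-0.003,0.006,0,0,0,-0.6],[-0.004,-0.003,0.006,0,0,0,-0.6],[-0.004,-0.003,0.006,0,0,0,-0.6],[-0.004,-0.003,0.006,0,0,0,-0.6],[-0.004,-0.003,-0.05,0,0,0,-0.6],[-0.004,-0.003,-0.18,0,0,0,-0.6],[-0.004,-0.003,-0.32,0,0,0,-0.6],[-0.004,-0.003,-0.45,0,0,0,-0.6],[-0.004,-0.003,-0.45,0,0,0,-0.6],[-0.004,-0.003,-0.45,0,0,0,-0.6]]' 60
python3 - <<'E'
from h import *
s=st();snap('wrist','w14.png');P=load('w14');e=np.array(s['eef_pos']);
r=ring(P,e,e[2]-.025,.08,.01);print('lid in hand',r,r[0][:2]-e[:2])
goal((.5527,-.0446,e[2],80))
E
```

```text
time: 33.28
eef_pos: [0.6691, 0.2599, 0.231]
tcp_rot: [0.772, 0.636, -0.001, -0.0]
contact_force: [-0.9, 0.5, -3.2]
opening: 0.332
finger_force: 59.5
33.275 [0.6691 0.2599 0.231 ] [ 7.721e-01  6.355e-01 -7.000e-04 -3.000e-04] [0.23  0.394 1.476 0.    1.274 0.423] [-0.9  0.5 -3.2] 0.33196252551979444 59.54259753227234
lid in hand (array([0.66852674, 0.25970203, 0.07995967]), 60, 0.00010205912189979044) [-0.00058807 -0.0002469 ]
[-0.8024, -0.1379, -0.0026, -0.0013, 0.0005, -0.006]
```

```bash
python3 -m handwheel '[[-0.13,-0.02,-0.02,0,0,0,-0.6],[-0.27,-0.045,-0.02,0,0,0,-0.6],[-0.41,-0.07,-0.02,0,0,0,-0.6],[-0.55,-0.095,-0.02,0,0,0,-0.6],[-0.69,-0.12,-0.01,0,0,0,-0.6],[-0.78,-0.135,0,0,0,0,-0.6],[-0.802,-0.138,0,0,0,0,-0.6],[-0.802,-0.138,0,0,0,0,-0.6],[-0.802,-0.138,0,0,0,0,-0.6]]'
python3 -c "
from h import *
goal((.5532,-.0444,.1548,80))"
```

```text
time: 34.45
eef_pos: [0.5542, -0.043, 0.231]
tcp_rot: [0.772, 0.636, -0.0, -0.001]
contact_force: [0.2, -1.2, -2.1]
opening: 0.33
finger_force: 59.7
[-0.0039, -0.0016, 0.1905, -0.0003, -0.0002, -0.0056]
```

```bash
python3 -m handwheel '[[-0.004,-0.002,0.05,0,0,0,-0.6],[-0.004,-0.002,0.1,0,0,0,-0.6],[-0.004,-0.002,0.14,0,0,0,-0.6],[-0.004,-0.002,0.165,0,0,0,-0.6],[-0.004,-0.002,0.18,0,0,0,-0.6],[-0.004,-0.002,0.19,0,0,0,-0.6],[-0.004,-0.002,0.19,0,0,0,-0.6],[-0.004,-0.002,0.19,0,0,0,-0.6]]'
python3 -c "
from h import *
goal((.5532,-.0444,.1428,80))"
```

```text
time: 35.45
eef_pos: [0.5533, -0.0457, 0.1561]
tcp_rot: [0.772, 0.635, 0.0, 0.0]
contact_force: [0.5, 0.8, -1.9]
opening: 0.332
finger_force: 59.7
[0.0031, -0.0009, 0.0333, 0.0004, 0.0, -0.0061]
```

```bash
python3 -m handwheel '[[0.002,0,0.006,0,0,0,-0.6],[0.002,0,0.012,0,0,0,-0.6],[0.002,0,0.018,0,0,0,-0.6],[0.002,0,0.024,0,0,0,-0.6],[0.002,0,0.03,0,0,0,-0.6],[0.002,0,0.035,0,0,0,-0.6],[0.002,0,0.035,0,0,0,-0.6],[0.002,0,0.035,0,0,0,-0.6]]' 100
python3 -c "
from h import *
goal((.5532,-.0444,.1428,80))"
```

```text
time: 36.45
eef_pos: [0.5531, -0.0447, 0.1417]
tcp_rot: [0.772, 0.636, 0.0, -0.0]
contact_force: [-2.2, 0.7, 2.6]
opening: 0.324
finger_force: 100.7
[0.0008, 0.0002, -0.0027, -0.0001, -0.0, -0.006]
```

```bash
python3 -m handwheel '[[0,0,0,0,0,0,0.3],[0,0,0,0,0,0,0.5],[0,0,0,0,0,0,0.5],[0,0,-0.06,0,0,0,0.5],[0,0,-0.12,0,0,0,0.5],[0,0,-0.12,0,0,0,-1],[0,0,-0.12,0,0,0,-1],[0,0,-0.12,0,0,0,-1],[0,0,-0.12,0,0,0,-1],[0,0,-0.1,0,0,0,-1],[0,0,-0.08,0,0,0,-1],[0,0,-0.08,0,0,0,-1]]'
python3 - <<'E'
from h import *
st()
for n,f in(('scene','s8'),('side','d8'),('wrist','w15')):
    snap(n,f+'.png');P=load(f)
    for z in(.118,.130): print(f,z,ring(P,(.5528,-.0445),z,.08,.007))
E
```

```text
time: 37.95
eef_pos: [0.5523, -0.0445, 0.172]
tcp_rot: [0.772, 0.636, -0.001, -0.001]
contact_force: [-0.2, 0.1, 0.0]
opening: 0.003
finger_force: 0.0
37.95 [ 0.5523 -0.0445  0.172 ] [ 0.7721  0.6355 -0.0008 -0.0011] [-0.264  0.102  1.941 -0.     1.101 -0.07 ] [-0.2  0.1  0. ] 0.002753746585518717 0.0
s8 0.118 (array([ 0.55215501, -0.04394911,  0.07936416]), 82, 0.0009242151830805082)
s8 0.13 (array([ 0.56674647, -0.04243888,  0.07820624]), 83, 0.00100495056647458)
d8 0.118 (array([ 0.55275674, -0.04046143,  0.07965076]), 68, 0.00172584579713346)
d8 0.13 (array([ 0.5495897 , -0.02750468,  0.07867785]), 68, 0.0018271992506370752)
w15 0.118 (array([ 0.55285955, -0.0441037 ,  0.07916243]), 66, 0.0002016815387542517)
w15 0.13 (array([ 0.55380423, -0.0394635 ,  0.07392647]), 65, 0.00021748343547903226)
```

All three views agree on a plate top at 118 mm, so the lid is seated. One confirming press on the knob's top.

```bash
python3 -m handwheel '[[0,0,0.006,0,0,0,-1],[0,0,0.01,0,0,0,-1],[0,0,0.014,0,0,0,-1],[0,0,0.014,0,0,0,-1]]'
```

```text
time: 38.6
eef_pos: [0.5532, -0.0448, 0.1691]
tcp_rot: [0.772, 0.636, -0.0, 0.0]
contact_force: [-2.9, 0.5, 4.5]
opening: 0.0
finger_force: 2.5
```

```bash
python3 -m handwheel '[[0,0,0.006,0,0,0,-1],[0,0,0.012,0,0,0,-1],[0,0,0.018,0,0,0,-1],[0,0,0.018,0,0,0,-1]]'
python3 -m handwheel '[[0,0,-0.1,0,0,0,0],[0,0,-0.2,0,0,0,0.5],[0,0,-0.3,0,0,0,0.5],[0,0,-0.3,0,0,0,0.5]]'
python3 -c "
from h import *
st();goal((.669,-.184,.28,130),(.669,-.184,.28,-50))"
```

```text
time: 39.1
eef_pos: [0.5535, -0.0448, 0.1689]
tcp_rot: [0.772, 0.636, -0.001, -0.0]
contact_force: [-17.6, 3.4, 33.2]
opening: 0.0
finger_force: 16.5
time: 39.6
eef_pos: [0.555, -0.0452, 0.2853]
tcp_rot: [0.772, 0.636, 0.003, 0.004]
contact_force: [0.4, -1.6, 0.3]
opening: 0.75
finger_force: 0.0
39.6 [ 0.555  -0.0452  0.2853] [0.7721 0.6355 0.0026 0.0036] [-0.264 -0.005  1.837  0.     1.301 -0.07 ] [ 0.4 -1.6  0.3] 0.7503944888284093 0.0
[-0.2857, 0.3461, 0.0165, 0.0026, 0.0014, -0.2838]
[-0.2857, 0.3461, 0.0165, 0.0017, -0.0031, 0.7162]
```

```bash
python3 -m handwheel '[[-0.285,0.346,0.016,0,0,0.06,0.5],[-0.285,0.346,0.016,0,0,0.12,0.5],[-0.285,0.346,0.016,0,0,0.18,0.5],[-0.285,0.346,0.016,0,0,0.24,0.5],[-0.285,0.346,0.016,0,0,0.3,0.5],[-0.285,0.346,0.016,0,0,0.36,0.5],[-0.285,0.346,0.016,0,0,0.42,0.5],[-0.285,0.346,0.016,0,0,0.48,0.5],[-0.285,0.346,0.016,0,0,0.54,0.5],[-0.285,0.346,0.016,0,0,0.6,0.5],[-0.285,0.346,0.016,0,0,0.66,0.5],[-0.285,0.346,0.016,0,0,0.72,0.5]]'
python3 -m handwheel '[[0,0,0,0,0,0,0.5],[0,0,0,0,0,0,0.5],[0,0,0,0,0,0,0.5]]'
python3 - <<'E'
from h import *
st();W,_=snap('wrist','w16.png');P=load('w16')
m=(W[120:300,260:390].max(2)<45).astype(np.uint8);n,l,s,c=cv2.connectedComponentsWithStats(m)
for i in range(1,n):
    if s[i,4]>100: print(c[i]+[260,120],s[i],onz(P,c[i]+[260,120],.032))
goal((.6684,-.1833,.28,-49.5),(.6684,-.1833,.035,-49.5))
E
```

```text
time: 41.1
eef_pos: [0.6664, -0.183, 0.2718]
tcp_rot: [0.905, -0.425, -0.002, 0.0]
contact_force: [-0.2, -0.3, 0.3]
opening: 0.751
finger_force: 0.0
time: 41.48
eef_pos: [0.6669, -0.1832, 0.2739]
tcp_rot: [0.907, -0.422, -0.0, -0.0]
contact_force: [-0.1, 0.3, 0.2]
opening: 0.748
finger_force: 0.0
41.475 [ 0.6669 -0.1832  0.2739] [ 9.066e-01 -4.219e-01 -3.000e-04 -0.000e+00] [-0.415  0.307  1.508  0.     1.327  2.027] [-0.1  0.3  0.2] 0.7481081669632961 0.0
[319.04177546 172.83028721] [ 49  44  21  19 383] [ 0.6689157  -0.18370902  0.032     ]
[387.86428571 274.9       ] [126 132   4  46 140] [ 0.51088339 -0.13746227  0.032     ]
[0.0025, -0.0027, -0.0148, 0.0, 0.0001, -0.0024]
[0.0026, -0.0028, 0.5977, 0.0, 0.0001, -0.0024]
```

```bash
python3 -m handwheel '[[0.003,-0.003,0.14,0,0,0,0.5],[0.003,-0.003,0.28,0,0,0,0.5],[0.003,-0.003,0.42,0,0,0,0.5],[0.003,-0.003,0.52,0,0,0,0.5],[0.003,-0.003,0.57,0,0,0,0.5],[0.003,-0.003,0.597,0,0,0,0.5],[0.003,-0.003,0.597,0,0,0,0.5],[0.003,-0.003,0.597,0,0,0,-0.6],[0.003,-0.003,0.597,0,0,0,-0.6],[0.003,-0.003,0.597,0,0,0,-0.6],[0.003,-0.003,0.597,0,0,0,-0.6],[0.003,-0.003,0.597,0,0,0,-0.6]]' 50
python3 -m handwheel '[[-0.02,0,0,0,0,0,-0.6],[-0.04,0,0,0,0,0,-0.6],[-0.055,0,0,0,0,0,-0.6],[-0.07,0,0,0,0,0,-0.6],[-0.078,0,0,0,0,0,-0.6],[-0.084,0,0,0,0,0,-0.6],[-0.084,0,0,0,0,0,-0.6],[-0.084,0,0,0,0,0,-0.6]]'
```

```text
time: 43.02
eef_pos: [0.669, -0.1845, 0.0378]
tcp_rot: [0.906, -0.422, 0.001, 0.001]
contact_force: [-4.0, -2.0, 6.1]
opening: 0.31
finger_force: 49.7
time: 44.02
eef_pos: [0.6497, -0.1612, 0.0378]
tcp_rot: [0.906, -0.422, 0.005, 0.002]
contact_force: [2.9, -9.6, 1.2]
opening: 0.307
finger_force: 49.7
```

```bash
python3 -m handwheel '[[-0.078,0,0,0,0,0,0.2],[-0.078,0,0,0,0,0,0.5],[-0.078,0,0,0,0,0,0.5],[-0.078,0,-0.15,0,0,0,0.5],[-0.078,0,-0.3,0,0,0,0.5],[-0.078,0,-0.45,0,0,0,0.5],[-0.078,0,-0.6,0,0,0,0.5],[0.15,0,-0.62,0,0,0,0.5],[0.2,0,-0.62,0,0,0,0.5],[0.2,0,-0.62,0,0,0,0.5]]'
python3 - <<'E'
from h import *
st();W,_=snap('wrist','w17.png');P=load('w17')
m=(W[120:330,260:390].max(2)<45).astype(np.uint8);n,l,s,c=cv2.connectedComponentsWithStats(m)
for i in range(1,n):
    if s[i,4]>100: print(c[i]+[260,120],s[i],onz(P,c[i]+[260,120],.032))
print(ring(P,(.5528,-.0445),.118,.08,.006))
snap('scene','s9.png');snap('side','d9.png')
Q=load('s9');print(ring(Q,(.5528,-.0445),.118,.08,.006))
a=cv2.resize(cv2.imread('pics/s9.png')[140:300,140:380],(600,400));b=cv2.resize(cv2.imread('pics/d9.png')[120:260,220:280+40],(200,280));cv2.imwrite('pics/c7.png',a)
E
```

```text
time: 45.28
eef_pos: [0.6989, -0.2208, 0.2812]
tcp_rot: [0.906, -0.424, -0.002, -0.0]
contact_force: [-0.3, 0.7, -0.6]
opening: 0.753
finger_force: 0.0
45.275 [ 0.6989 -0.2208  0.2812] [ 9.058e-01 -4.237e-01 -1.500e-03 -2.000e-04] [-0.444  0.395  1.382  0.     1.367  2.001] [-0.3  0.7 -0.6] 0.7527801312441346 0.0
[319.6299435  232.14971751] [ 51 102  19  21 354] [ 0.64901047 -0.16052929  0.032     ]
[387.87769784 274.91366906] [126 132   4  46 139] [ 0.53823941 -0.17198575  0.032     ]
(array([ 0.55246423, -0.04402143,  0.07953647]), 38, 0.0005381105758937715)
(array([ 0.55170389, -0.04621402,  0.08052742]), 63, 0.0011946908385899319)
```

View pics/c7.png

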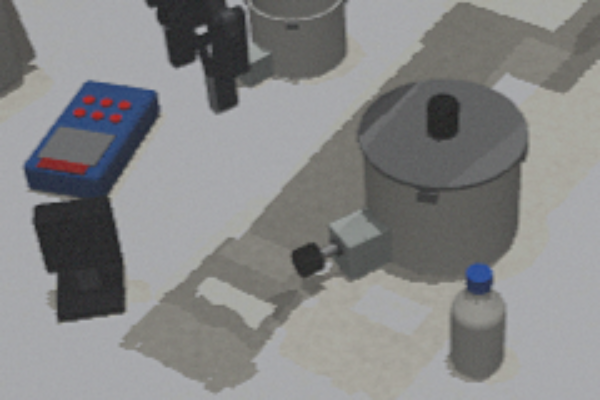

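The lid lies flat on the rim, the vent knob is home at (.649,-.161), and the meter, sensor and bottle have not moved. I'm handing the job in.

```bash
python3 -c "
from plant import ctrl
print(ctrl.sign_off())"
```

```text
the job is handed in; nothing more can be done
None
```

The job is done and handed in: three cups are nested upright on the canister floor, the lid is snapped flat on the rim, the vent knob was pushed home last, and the meter, sensor and bottle stand where they were.

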